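# Cap a media bottle for the autoclave, a quarter turn loose

## Task

This empty glass bottle goes into the autoclave next: take its screw cap from the worktop, set it on the neck and screw it clockwise all the way home until it will turn no further, then back it off a quarter turn so that the bottle can vent. Finish still gripping the cap at that setting, keeping it steady on the neck, because I am about to stick the indicator tape across it; leave the tape roll, the marker and the white sample cup where they are.

Things in the scene. Friction and masses are not known exactly. Their poses are not given: they have to be found in the camera images.
- bottle: Empty clear glass bottle, 70 mm across, fixed upright (cannot shift or turn) in a spring-steel clamp 82 mm across and 70 mm high on a 100 x 100 x 5 mm plate screwed to the worktop. Origin: on the worktop under the bottle's axis; z up; white writing field at -x. Glass shoulder up to z = 107 mm, bead 46 mm across at z = 108 to 110 mm, above it the neck, 42 mm across.
- bottle_rim (a point): centre of the neck's open rim, 134 mm above the worktop, bevelled outside; axes as the bottle's. Below it a right-hand, double-start rounded thread, 47 mm across its crests, lead 12 mm a turn: clockwise seen from above tightens
- bottle_home (a point): where the cap's origin (centre of its underside) stands when fully home, on the axis, 112 mm above the worktop. The cap's x axis then lies along the bottle's x axis (within about 8 degrees), either way round; its liner rests on the rim and a bead ends the thread: the torque, 0.1 to 0.2 N m on the way, jumps by over 0.3 N m
- cap: Loose ribbed stainless-steel screw cap, 57 mm across, 30 mm high, about 0.16 kg, lying open side down on the worktop. Origin: centre of its underside (open end); z up; x along the low raised bar moulded across its top; the same after a half turn. Inside 50 mm wide (52 mm at the open end) and 22 mm deep, thread crests 43 mm across
- cap_top (a point): centre of the cap's closed top, 30 mm above its origin. Set on the neck at any angle the cap rests loosely on the thread 5 to 11 mm above home; deepest with its x axis 10 to 25 degrees counter-clockwise (from above) of the bottle's: then 190 to 205 degrees clockwise to home. The thread has 1 mm of play and stays where it is left; pads may creep on the cap
- tape_roll: roll of tape lying flat, 98 mm across, 25 mm high; origin: centre of its underside; bystander
- marker: marker pen lying on the worktop, 135 mm long, 17 mm thick; origin: centre of its underside; long axis y; bystander
- sample_cup: white round sample cup with its lid on, 64 mm across, 73 mm high; origin: centre of its underside; bystander

How it is judged:
By the outcome, as a careful person would: the job done as asked, in the order asked, and still so for the second after the job is handed in, while the arm keeps its last pose, push and grip.
It also fails if it takes over 64 s, if anything falls off the work surface, if the arm or the gripper's body presses on something with over 40 N, if the wrist force passes 120 N, or if a joint passes its speed limit or range.

## Robot

A 6-joint arm with a two-finger parallel gripper is mounted at the origin on a cart in front of the work surface, level with it; the furniture and walls round the work are solid. World frame = base frame: x ahead of the robot, y to its left, z up, the work surface at z = 0. Lengths are in m, angles in rad, forces in N, time in s.
With the tool pointing down it reaches from about 0.325 to 0.9 m from the base axis. Payload 6.1 kg.
Tool frame: the origin (TCP) lies between the finger pads; the fingertips stand 11 mm ahead of it and the grasp point (between the pads) lies 8 mm behind it; z points along the fingers, y is the line along which they close (so a half turn about z gives the same grasp; the last joint's range is limited). The gripper opens to 85 mm and grips with 20 to 120 N. Pads are 22 mm wide; open, the fingers measure 114 mm over their backs; the gripper's body (76 mm by 85 mm) begins 54 mm behind the grasp point. The pads swing forward as they close: fully open they stand 13 mm farther back than shut.
Start: joints at [-1.329, 0.22, 1.526, -0, 1.395, -0.126], TCP at [0.225, -0.583, 0.242] pointing down, gripper open.
Joint ranges: [-2.98, 2.98], [-0.91, 2.08], [0.09, 2.57], [-1.24, 4.39], [0.2, 2.65], [-2.68, 2.68]. Speed limits (rad/s): [2.57, 2.57, 3.01, 3.14, 3.14, 3.14].

## Interface

Orientations are given as a unit quaternion [x, y, z, w].
In Python, from station import robot gives the robot as it stands.
- The arm moves only by the tool apply_moves, never from a script. Its argument "deltas" is one flat list of numbers, 6 for each row, row after row: the shift along the world's x, y, z normalised to -1 to 1, where 1 is 150 mm, then the turn, a rotation vector about the world's x, y, z normalised to -1 to 1, where 1 is 120 degrees. In form: [dx, dy, dz, ax, ay, az, dx, dy, dz, ax, ay, az, ...]. A call has exactly 5 rows; each row is the pose to reach, as a shift and turn from the pose commanded when the call began; what a row does not reach only later rows make up. A row lasts 1/8 s, in which the tool goes at most 62.5 mm and 10.7 degrees, less where a joint would pass 70% of its speed; a pose out of reach is approached as far as the arm can. A call with a number of a shift or a turn outside -1 to 1 is refused whole. A call with a gripper value outside its range is refused whole. "grip" is the opening, from -1 (shut) to 1 (fully open), set as the call begins (left out, the last holds). The fingers move at their own pace and stop on an object; "newtons" is the grip in N (left out, the last holds). Time passes only in rows, so rows that repeat a pose let the fingers close, or fill a call up. It gives the time, the measured TCP pose, the force, the opening and the grip force at its end, in the units of the state.
- robot.sense(): the state, without advancing time (a new reading comes with each control period).
- robot.get_image(name): name is "scene" or "top" or "wrist"; returns a dict with "pixels" (480x640x3 uint8, red, green, blue), "fx", "fy", "cx", "cy" (pixels), "camera_from_world" (4x4, takes a point from world to camera coordinates); the wrist camera has in their place "mount" (4x4, takes a point from camera to tool coordinates, whose origin is the TCP and whose axes are the flange's). Camera axes: x right, y down, z forward; pixel columns grow to the right and rows downward; lengths in m; the calibration is good to about 2 mm. A picture is of the moment at which its call begins: read the wrist's pose just before it. There is no depth.
- robot.hand_in(): hands the job in; it is judged then, once.
The state is a dict: "time_s": time; "joint_positions": joint angles; "qd": joint speeds; "effort": joint torques, N m; "eef_pos": TCP position; "tool_rot": TCP orientation; "wrist_force": force on the tool from outside, world axes, zero at the start; "torque": the same for the moment, N m; "opening": finger opening in m; "gripper_force": force on a finger pad.
Only numpy, scipy, OpenCV 4.12 (cv2) and the standard library are available. Lean on these libraries where they do the work, as an engineer would, in place of code of your own. Each camera call takes 0.05 s, during which the arm holds its last target. There are 200 camera calls.

## Working session

There is one attempt and no reset: what is moved stays moved. The work goes in short steps, Python scripts to look and compute and a tool call to move; the robot and the scene stay as the last step left them, time stands still between calls to the robot, and variables do not carry over. Pictures are saved under pics/ and viewed, at most 10 in all, crops included, and the job is handed in when it is done.

Besides the shell and the picture viewer there is one more tool, called after "Emit:" in YAML: its name, and indented under it one key for each argument. apply_moves: Moves the arm, as the interface text tells. Scaled input: -1 to 1 covers 150 mm each way for a shift and 120 degrees each way for a turn. Its arguments: {"type":"object","properties":{"deltas":{"type":"array"},"grip":{"type":"number"},"newtons":{"type":"number"}},"required":["deltas"]}

```bash
mkdir -p pics; ls; python3 - <<'E'
from station import robot
import cv2, numpy as np
print(robot.sense())
ims=[]
for n in ("scene","top","wrist"):
    d=robot.get_image(n); cv2.imwrite(f"pics/{n}0.png",d["pixels"][:,:,::-1])
    print(n,[d[k] for k in("fx","fy","cx","cy")]); print(np.round(d.get("camera_from_world",d.get("mount")),4).tolist())
E
```

```text
pics
{'time_s': 0.0, 'joint_positions': array([-1.32907445e+00,  2.21241837e-01,  1.52759646e+00,  1.95223384e-05,
        1.39466415e+00, -1.26067332e-01]), 'qd': array([-1.89788781e-03,  1.96845041e-03, -2.26575488e-03, -8.82912173e-05,
        2.81812037e-04,  4.57526106e-04]), 'effort': array([ 8.67280542e-04, -4.96899354e+01, -3.89391804e+01, -1.14952468e-04,
        1.09733571e-02,  3.90938192e-05]), 'eef_pos': array([ 0.22460578, -0.58264139,  0.24119722]), 'tool_rot': array([ 9.83138850e-01,  1.82858114e-01, -4.55957992e-05, -9.53855050e-04]), 'wrist_force': array([ 0.75297656,  0.6300768 , -0.51035836]), 'torque': array([-0.02409154, -0.01429898, -0.0485496 ]), 'gripper_force': 0.0, 'opening': 0.0855377222533269}
scene [442.2480109414971, 442.2480109414971, 325.99467991593053, 239.21902810497573]
[[-0.6262, -0.7797, 0.0061, 0.4984], [-0.3239, 0.253, -0.9117, 0.1839], [0.7093, -0.5728, -0.4109, 0.7983], [0.0, 0.0, 0.0, 1.0]]
top [435.5525907045922, 435.5525907045922, 315.86520702904994, 237.41143549453966]
[[0.0146, -0.9997, -0.0195, 0.2434], [-0.9936, -0.0123, -0.112, 0.5201], [0.1117, 0.021, -0.9935, 0.9642], [0.0, 0.0, 0.0, 1.0]]
wrist [361.71132272379185, 361.71132272379185, 320.5473901576785, 247.58767823914448]
[[-0.0001, -0.9598, -0.2806, 0.0711], [1.0, 0.0001, -0.0007, 0.0003], [0.0007, -0.2806, 0.9598, -0.1324], [0.0, 0.0, 0.0, 1.0]]
```

View pics/scene0.png

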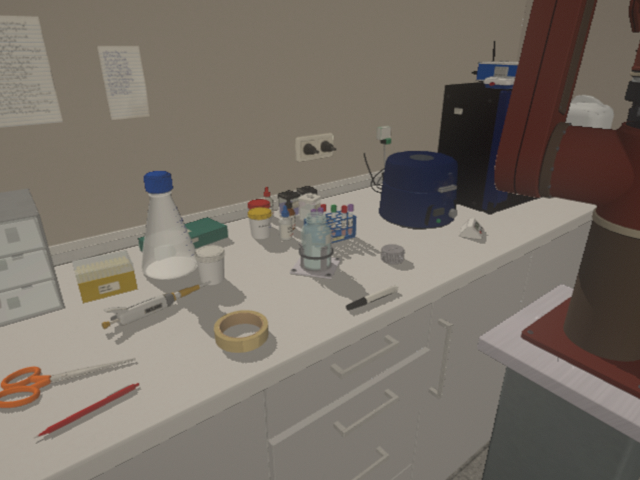

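View pics/top0.png

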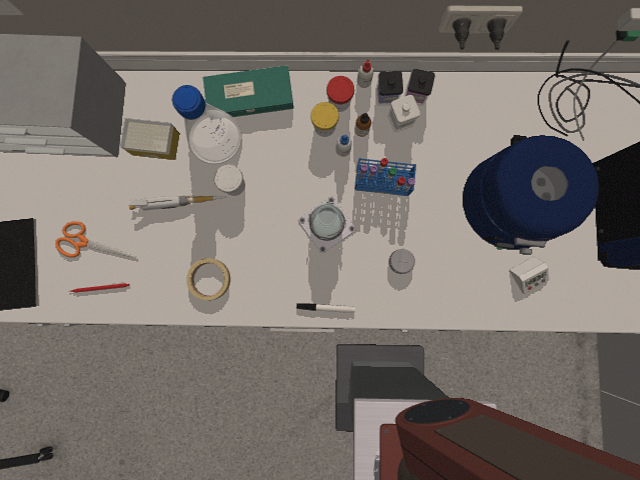

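The scene view shows the cap at about (393,254), the bottle at (316,245), the tape at (242,331), the marker at (373,298) and the cup at (211,265). In the top view the cap is at (402,261) and the bottle neck at (326,222). I'll zoom in on both and cast rays.

```bash
cat > h.py <<'E'
import numpy as np, cv2
from scipy.spatial.transform import Rotation as R
from station import robot
def cam(n):
    s=robot.sense(); d=robot.get_image(n); K=np.array([[d["fx"],0,d["cx"]],[0,d["fy"],d["cy"]],[0,0,1]])
    if n=="wrist":
        T=np.eye(4); T[:3,:3]=R.from_quat(s["tool_rot"]).as_matrix(); T[:3,3]=s["eef_pos"]; W=T@np.array(d["mount"])
    else: W=np.linalg.inv(d["camera_from_world"])
    return d["pixels"][:,:,::-1].copy(),K,W
def ray(K,W,uv):
    v=W[:3,:3]@np.linalg.solve(K,[uv[0],uv[1],1.]); return W[:3,3],v/np.linalg.norm(v)
def plane(K,W,uv,z):
    o,v=ray(K,W,uv); return o+v*(z-o[2])/v[2]
def cross(rs):
    A=sum(np.eye(3)-np.outer(v,v) for o,v in rs); b=sum((np.eye(3)-np.outer(v,v))@o for o,v in rs)
    p=np.linalg.solve(A,b); return p,[float(np.linalg.norm(np.cross(p-o,v))) for o,v in rs]
def proj(K,W,p):
    q=np.linalg.inv(W)@np.append(p,1); q=K@q[:3]; return q[:2]/q[2]
E
python3 - <<'E'
from h import *
t=cam("top"); s=cam("scene")
print("cap top",plane(*t[1:],(402,261),.03),plane(*s[1:],(393,250),.03))
print("rim",plane(*t[1:],(326,222),.134),plane(*s[1:],(317,211),.134))
def z(im,x,y,w,h): return cv2.resize(im[y:y+h,x:x+w],(400,300),interpolation=cv2.INTER_CUBIC)
T=t[0];S=s[0]
cv2.imwrite("pics/z1.png",np.vstack([np.hstack([z(T,286,190,80,60),z(T,362,231,80,60)]),np.hstack([z(S,266,200,100,75),z(S,353,224,80,60)])]))
E
```

```text
cap top [0.46556066 0.05435282 0.03      ] [0.45468969 0.06630524 0.03      ]
rim [0.53741207 0.22788194 0.134     ] [0.56033021 0.21680974 0.134     ]
```

View pics/z1.png

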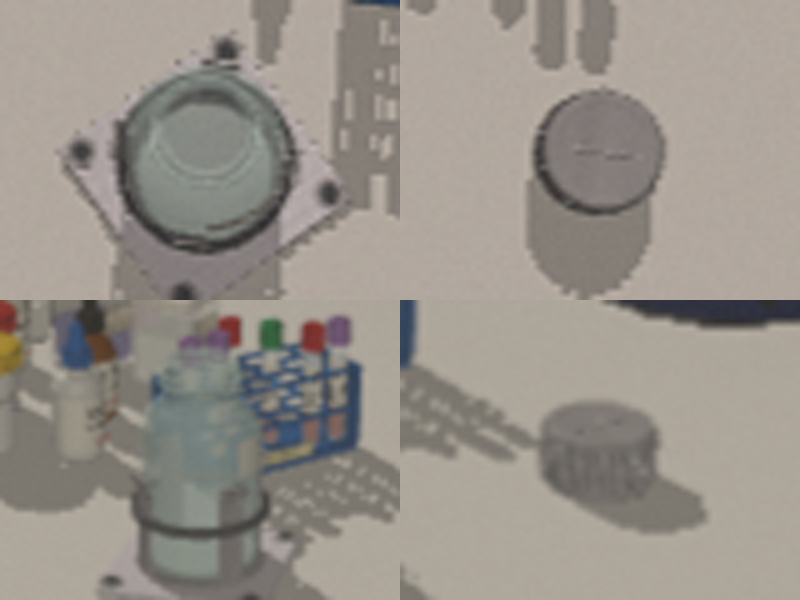

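Zoomed: the cap top is a disc centred at top-view pixel (402.8,261.4), with the bar nearly along the image x axis. The four plate screws average to (327,224.2). The two cap estimates agree to about 15 mm, so I'll move in for a wrist look.

Emit:
apply_moves:
  deltas: [0,1,0.3,0,0,0.4,0,1,0.3,0,0,0.4,0,1,0.3,0,0,0.4,0,1,0.3,0,0,0.4,0,1,0.3,0,0,0.4]
  grip: 1

```text
time_s: 0.88
eef_pos: [0.2249, -0.4328, 0.2878]
tool_rot: [0.822, 0.569, -0.0, 0.001]
wrist_force: [0.6, -1.5, 1.2]
opening: 0.0855
gripper_force: 0.0
```

Emit:
apply_moves:
  deltas: [0.4,1,0,0,0,0.4,0.4,1,0,0,0,0.4,0.4,1,0,0,0,0.4,0.4,1,0,0,0,0.4,0.4,1,0,0,0,0.4]

```text
time_s: 1.5
eef_pos: [0.285, -0.2826, 0.2875]
tool_rot: [0.52, 0.854, -0.0, 0.0]
wrist_force: [0.1, 0.1, -0.3]
opening: 0.0852
gripper_force: 0.0
```

Emit:
apply_moves:
  deltas: [0.6,1,0,0,0,0.4,0.6,1,0,0,0,0.4,0.6,1,0,0,0,0.4,0.6,1,0,0,0,0.4,0.6,1,0,0,0,0.4]

```text
time_s: 2.12
eef_pos: [0.375, -0.1322, 0.2873]
tool_rot: [0.127, 0.992, -0.0, 0.0]
wrist_force: [0.5, -0.5, 0.1]
opening: 0.0856
gripper_force: 0.0
```

Emit:
apply_moves:
  deltas: [0.5,1,0,0,0,0.4,0.5,1,0,0,0,0.4,0.5,1,0,0,0,0.4,0.5,1,0,0,0,0.4,0.5,1,0,0,0,0.4]

```text
time_s: 2.75
eef_pos: [0.4498, 0.0176, 0.2871]
tool_rot: [-0.287, 0.958, 0.0, -0.0]
wrist_force: [-0.2, -0.0, 0.2]
opening: 0.0853
gripper_force: 0.0
```

```bash
python3 - <<'E'
from h import *
s=robot.sense(); print(s["time_s"],s["eef_pos"],s["joint_positions"],s["wrist_force"])
im,K,W=cam("wrist"); cv2.imwrite("pics/w1.png",im); np.savez("w1.npz",im=im,K=K,W=W)
E
```

```text
2.75 [0.44975091 0.01764893 0.28712652] [-1.36281405e-01 -2.39278700e-01  1.89921019e+00 -3.59872265e-05
  1.48205795e+00 -2.29021841e+00] [-0.16104588 -0.00156639  0.18144515]
```

View pics/w1.png

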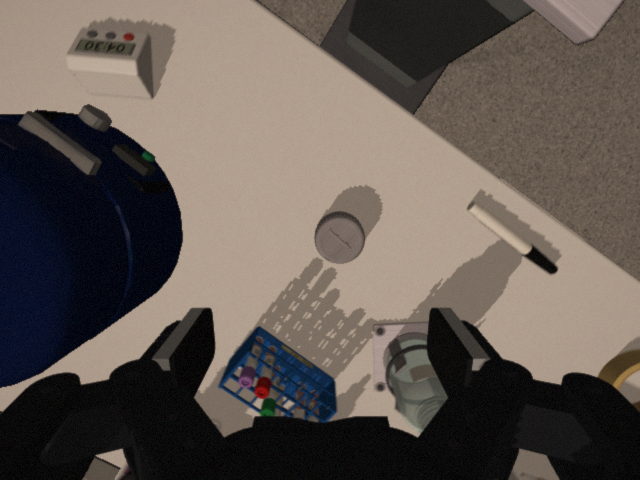

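The wrist view shows the cap at about (340,237) with the bar running down-right. The bottle is at about (415,375), partly hidden by a finger. I'll look over the bottle next.

Emit:
apply_moves:
  deltas: [0.4,0.6,0,0,0,0,0.4,0.6,0,0,0,0,0.4,0.6,0,0,0,0,0.4,0.6,0,0,0,0,0.4,0.6,0,0,0,0]

```text
time_s: 3.42
eef_pos: [0.5094, 0.106, 0.2874]
tool_rot: [-0.284, 0.959, -0.0, -0.0]
wrist_force: [-0.6, -0.0, 0.3]
opening: 0.0853
gripper_force: 0.0
```

```bash
python3 - <<'E'
from h import *
im,K,W=cam("wrist"); np.savez("w2.npz",im=im,K=K,W=W)
E
```

Emit:
apply_moves:
  deltas: [0.2,0.7,0,0,0,0,0.2,0.7,0,0,0,0,0.2,0.7,0,0,0,0,0.2,0.7,0,0,0,0,0.2,0.7,0,0,0,0]

```text
time_s: 4.1
eef_pos: [0.5396, 0.2105, 0.2875]
tool_rot: [-0.284, 0.959, -0.0, 0.0]
wrist_force: [-0.3, -1.3, 0.4]
opening: 0.0848
gripper_force: 0.0
```

```bash
python3 - <<'E'
from h import *
im,K,W=cam("wrist"); np.savez("w3.npz",im=im,K=K,W=W)
a=np.load("w2.npz")
def z(im,c,w=160,h=120):
    x=int(min(max(c[0]-w/2,0),640-w)); y=int(min(max(c[1]-h/2,0),480-h)); print(x,y); return cv2.resize(im[y:y+h,x:x+w],(400,300),interpolation=cv2.INTER_CUBIC)
w1=np.load("w1.npz")
def P(d,p): return proj(d["K"],d["W"],p)
d3=dict(K=K,W=W); cap=[.465,.056,.03]; rim=[.545,.222,.12]
print([P(d,cap).round() for d in (w1,a,d3)],[P(d,rim).round() for d in (a,d3)])
cv2.imwrite("pics/z2.png",np.vstack([np.hstack([z(w1["im"],P(w1,cap),80,60),z(a["im"],P(a,cap),80,60)]),np.hstack([z(a["im"],P(a,rim)),z(im,P(d3,rim))])]))
E
```

```text
[array([342., 240.]), array([304., 149.]), array([229.,  61.])] [array([405., 327.]), array([329., 241.])]
301 210
263 118
325 267
248 181
```

View pics/z2.png

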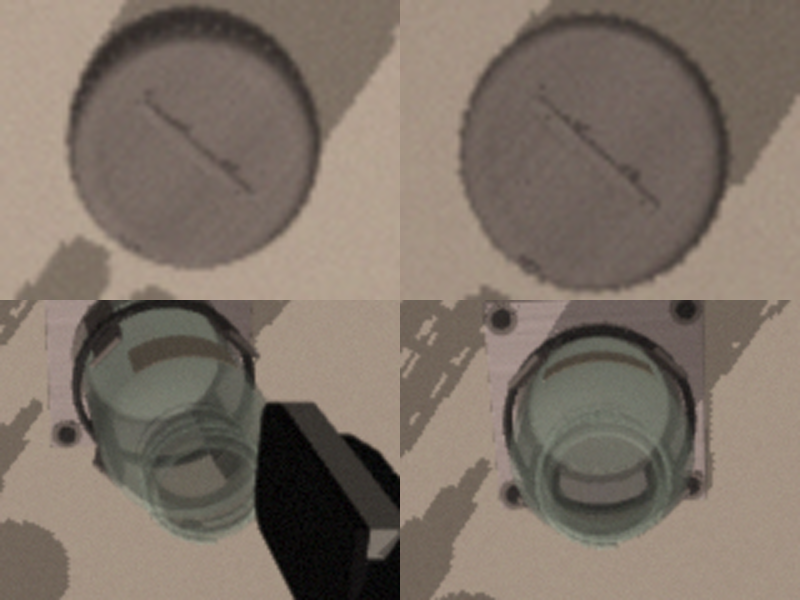

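Panels: the cap top disc is centred at w1 (339.6,240.4) and w2 (301.6,148.6), with the bar sloping about 42° down-right. In w3 the plate screws are at panel (500,318), (686,310), (512,494) and (693,484). The writing field is straight up, square with the plate, and the neck ring is centred near w2 (406,339) and w3 (329,251).

```bash
python3 - <<'E'
from h import *
D={i:np.load(f"w{i}.npz") for i in(1,2,3)}
r=lambda i,uv: ray(D[i]["K"],D[i]["W"],uv); pl=lambda i,uv,z: plane(D[i]["K"],D[i]["W"],uv,z)
t=cam("top")
print("captop 2 wrist",cross([r(1,(339.6,240.4)),r(2,(301.6,148.6))]))
print("captop +top",cross([r(1,(339.6,240.4)),r(2,(301.6,148.6)),ray(*t[1:],(402.8,261.4))]))
for i,o,a,b in((1,(301,210),(145,95),(253,192)),(2,(263,118),(140,95),(257,208))):
    f=lambda q:pl(i,(o[0]+q[0]/5,o[1]+q[1]/5),.03)
    v=f(b)-f(a); print("bar deg",np.degrees(np.arctan2(v[1],v[0])),"mid",(f(a)+f(b))/2,"disc",pl(i,{1:(339.6,240.4),2:(301.6,148.6)}[i],.03))
S=[pl(3,(248+(x-400)/2.5,181+(y-300)/2.5),.007) for x,y in((500,318),(686,310),(693,484),(512,494))]
S=np.array(S); print("screws c",S.mean(0),[round(float(np.linalg.norm(S[i]-S[i-1])),4) for i in range(4)])
v=(S[0]+S[1]-S[2]-S[3]); print("bottle -x(up) deg",np.degrees(np.arctan2(v[1],v[0]))); v=S[1]+S[2]-S[0]-S[3]; print("perp deg",np.degrees(np.arctan2(v[1],v[0])))
T=np.array([plane(*t[1:],(286+x/5,190+y/5),.007) for x,y in((226,48),(80,150),(183,293),(330,193))]);print("top screws",T.mean(0));v=T[0]-T[1]; print(np.degrees(np.arctan2(v[1],v[0])))
print("neck",cross([r(2,(406.2,339)),r(3,(328.8,251))]))
c=np.array([*S.mean(0)[:2],.134]); print("rim proj w3 panel",[(proj(D[3]["K"],D[3]["W"],c+[0,0,dz])-[248,181])*2.5+[400,300] for dz in(0,-.024)])
# rim edges check: dark opening
E
```

```text
captop 2 wrist (array([0.46605907, 0.05411404, 0.03136599]), [0.0002379515234184242, 0.0002379515234184808])
captop +top (array([0.46523585, 0.0536924 , 0.03473743]), [0.0005158669502714523, 0.0008187860945843054, 0.0008907546295827229])
bar deg 80.91536577622371 mid [0.46418899 0.05439121 0.03      ] disc [0.46652719 0.05425154 0.03      ]
bar deg 79.64273614379987 mid [0.46506821 0.0551406  0.03      ] disc [0.46592012 0.05420359 0.03      ]
screws c [0.55155917 0.2272388  0.007     ] [0.0841, 0.0844, 0.0828, 0.0869]
bottle -x(up) deg -143.70039887371667
perp deg 125.86380098415934
top screws [0.55129355 0.22538986 0.007     ]
-53.99950863171318
neck (array([0.55024853, 0.22506135, 0.12951333]), [0.0004953973727291278, 0.0004953973727292043])
rim proj w3 panel [array([604.48982706, 486.51269404]), array([602.82704084, 466.13539618])]
```

Checks hold: cap top 31 mm high at (0.466,0.054) with its bar at 80°. The bottle axis is at (0.551,0.226) with the x axis at 36°, and the neck ring centre is about 0.13 m high. Now going to the cap.

Emit:
apply_moves:
  deltas: [-0.4,-0.9,0,0,0,0.14,-0.4,-0.9,0,0,0,0.14,-0.4,-0.9,0,0,0,0.14,-0.4,-0.9,0,0,0,0.14,-0.4,-0.9,0,0,0,0.14]
  grip: 1

```text
time_s: 4.82
eef_pos: [0.48, 0.0769, 0.2876]
tool_rot: [-0.421, 0.907, -0.0, 0.001]
wrist_force: [-0.6, 0.3, 0.4]
opening: 0.0853
gripper_force: 0.0
```

Emit:
apply_moves:
  deltas: [-0.09,-0.15,-0.4,0,0,0,-0.09,-0.15,-0.8,0,0,0,-0.09,-0.15,-1,0,0,0,-0.09,-0.15,-1,0,0,0,-0.09,-0.15,-1,0,0,0]

```text
time_s: 5.45
eef_pos: [0.4675, 0.0548, 0.1388]
tool_rot: [-0.422, 0.907, -0.0, 0.001]
wrist_force: [-0.0, 0.2, 0.8]
opening: 0.0855
gripper_force: 0.0
```

```bash
python3 - <<'E'
from h import *
print(robot.sense()["eef_pos"])
im,K,W=cam("wrist"); np.savez("w4.npz",im=im,K=K,W=W); print(proj(K,W,[.466,.054,.03]))
cv2.imwrite("pics/w4.png",im)
E
```

```text
[0.46754497 0.05484232 0.13881289]
[321.75486372 246.51021689]
```

View pics/w4.png

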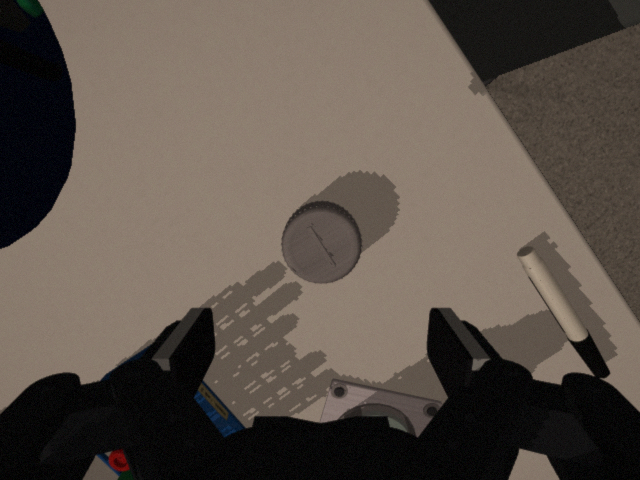

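The cap is at (321,244), within 2.5 px of the prediction, and centred between the fingers. Descending.

Emit:
apply_moves:
  deltas: [-0.01,-0.01,-0.3,0,0,0,-0.01,-0.01,-0.55,0,0,0,-0.01,-0.01,-0.7,0,0,0,-0.01,-0.01,-0.78,0,0,0,-0.01,-0.01,-0.78,0,0,0]

```text
time_s: 6.12
eef_pos: [0.4654, 0.0529, 0.0209]
tool_rot: [-0.422, 0.907, -0.0, 0.0]
wrist_force: [-0.1, 0.2, 0.5]
opening: 0.0853
gripper_force: 0.0
```

Emit:
apply_moves:
  deltas: [0,0,-0.02,0,0,0,0,0,-0.03,0,0,0,0,0,-0.04,0,0,0,0,0,-0.04,0,0,0,0,0,-0.04,0,0,0]

```text
time_s: 6.75
eef_pos: [0.4647, 0.0528, 0.0144]
tool_rot: [-0.422, 0.907, -0.0, 0.0]
wrist_force: [0.0, 1.1, 0.2]
opening: 0.0856
gripper_force: 0.0
```

Emit:
apply_moves:
  deltas: [0,0,0,0,0,0,0,0,0,0,0,0,0,0,0,0,0,0,0,0,0,0,0,0,0,0,0,0,0,0]
  grip: -1
  newtons: 60

```text
time_s: 7.38
eef_pos: [0.4649, 0.0528, 0.0148]
tool_rot: [-0.422, 0.907, -0.0, 0.0]
wrist_force: [-1.5, 0.6, 5.2]
opening: 0.055
gripper_force: 63.1
```

Emit:
apply_moves:
  deltas: [0,0,0,0,0,0,0,0,0,0,0,0,0,0,0,0,0,0,0,0,0,0,0,0,0,0,0,0,0,0]

```text
time_s: 8.0
eef_pos: [0.4649, 0.0528, 0.0148]
tool_rot: [-0.422, 0.907, -0.0, 0.0]
wrist_force: [-1.2, -1.1, 5.4]
opening: 0.0551
gripper_force: 63.1
```

Gripped (55 mm opening, 63 N). Lifting and carrying over the neck, turning 27° clockwise to put the bar at 53°.

Emit:
apply_moves:
  deltas: [0,0,0.1,0,0,0,0,0,0.4,0,0,0,0,0,0.8,0,0,0,0,0,1,0,0,0,0,0,1,0,0,0]
  newtons: 90

```text
time_s: 8.62
eef_pos: [0.4667, 0.0527, 0.1676]
tool_rot: [-0.422, 0.907, -0.002, 0.003]
wrist_force: [-0.4, 0.8, -2.0]
opening: 0.0545
gripper_force: 95.5
```

Emit:
apply_moves:
  deltas: [0.1,0.2,0.1,0,0,-0.06,0.2,0.4,0.1,0,0,-0.12,0.3,0.6,0.1,0,0,-0.18,0.3,0.6,0.1,0,0,-0.225,0.3,0.6,0.1,0,0,-0.225]

```text
time_s: 9.25
eef_pos: [0.5083, 0.1429, 0.1769]
tool_rot: [-0.199, 0.98, 0.0, -0.002]
wrist_force: [0.5, 0.2, -2.4]
opening: 0.054
gripper_force: 95.4
```

Emit:
apply_moves:
  deltas: [0.1,0.2,0,0,0,0,0.2,0.4,0,0,0,0,0.27,0.55,0,0,0,0,0.27,0.55,0,0,0,0,0.27,0.55,0,0,0,0]

```text
time_s: 9.88
eef_pos: [0.5494, 0.2245, 0.1782]
tool_rot: [-0.199, 0.98, -0.0, -0.001]
wrist_force: [-0.5, -0.5, -2.4]
opening: 0.0546
gripper_force: 95.4
```

```bash
python3 - <<'E'
from h import *
s=robot.sense(); print(s["eef_pos"],s["joint_positions"],s["wrist_force"],s["torque"],s["opening"])
P=s["eef_pos"]
w=cam("wrist"); t=cam("top"); c=cam("scene")
np.savez("w5.npz",im=w[0],K=w[1],W=w[2])
def z(im,p,w,h):
    x=int(min(max(p[0]-w/2,0),640-w)); y=int(min(max(p[1]-h/2,0),480-h)); print(x,y,p); return cv2.resize(im[y:y+h,x:x+w],(400,300),interpolation=cv2.INTER_CUBIC)
p=[.551,.226,.14]
cv2.imwrite("pics/z3.png",np.vstack([np.hstack([z(w[0],proj(w[1],w[2],P),320,240),z(t[0],proj(t[1],t[2],p),120,90)]),np.hstack([z(c[0],proj(c[1],c[2],p),120,90),z(w[0],(320,100),320,240)])]))
E
```

```text
[0.54937533 0.22448481 0.17817274] [ 2.55285521e-01  2.00186033e-01  1.67355095e+00 -3.87957097e-04
  1.27007457e+00 -1.71545812e+00] [-0.50227347 -0.51859644 -2.35295425] [ 0.01284612  0.01226974 -0.03706054] 0.054617029580972386
161 205 [321.05603714 325.20492224]
267 170 [327.01010382 215.0087053 ]
256 165 [316.3033976 210.5415069]
160 0 (320, 100)
```

View pics/z3.png

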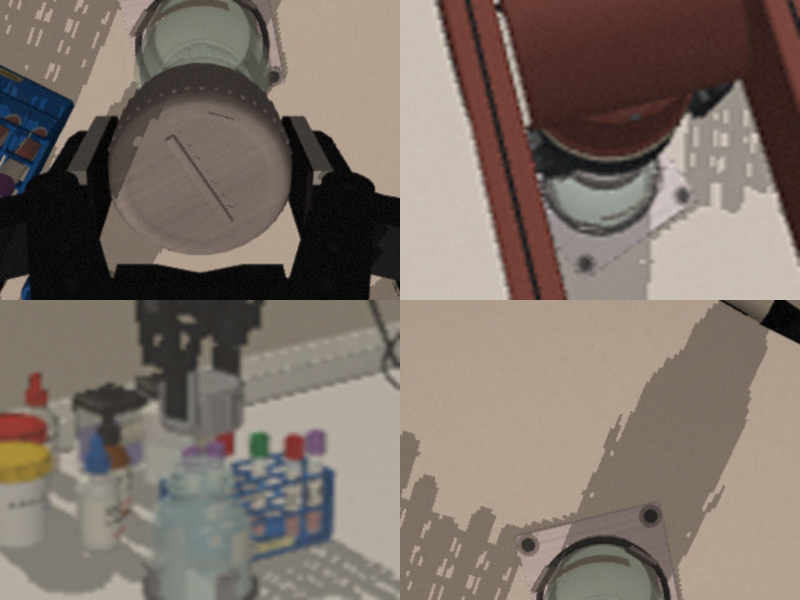

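The cap sits in the grip with its bar at panel (168,137)–(232,220) and disc centre about (201,171). Scene view has it above the neck. Checking the offset and angle.

```bash
python3 - <<'E'
from h import *
d=np.load("w5.npz"); f=lambda x,y,z: plane(d["K"],d["W"],(161+x/1.25,205+y/1.25),z)
a,b=f(168,137,.193),f(232,220,.193); v=b-a; print("bar",np.degrees(np.arctan2(v[1],v[0])),(a+b)/2)
L,Rr,B,T=f(110,171,.193),f(292,171,.193),f(201,253,.193),f(201,90,.193)
print("disc",f(201,171,.193),(L+Rr)/2,(B+T)/2,np.linalg.norm(L-Rr),np.linalg.norm(B-T))
g=lambda x,y: plane(d["K"],d["W"],(160+(x-400)/1.25,(y-300)/1.25),.007)
v=g(650,516)-g(528,545); print("plate",np.degrees(np.arctan2(v[1],v[0])))
s=robot.sense(); print("tool yaw",np.degrees(2*np.arctan2(s["tool_rot"][1],s["tool_rot"][0])))
E
```

```text
bar 57.16196657022046 [0.55081749 0.22533916 0.193     ]
disc [0.54814119 0.22422624 0.193     ] [0.5481396 0.22423   0.193    ] [0.5497099  0.22489127 0.193     ] 0.053413313437677266 0.054129123517112986
plate 126.14945101278109
tool yaw 202.84226217009817
```

Cap bar is about 19° counter-clockwise of the bottle's x and the centre is within 2 mm of the axis. Lowering in steps and watching force.

Emit:
apply_moves:
  deltas: [0.01,0.01,-0.08,0,0,-0.015,0.01,0.01,-0.16,0,0,-0.015,0.01,0.01,-0.2,0,0,-0.015,0.01,0.01,-0.24,0,0,-0.015,0.01,0.01,-0.24,0,0,-0.015]

```text
time_s: 10.65
eef_pos: [0.5514, 0.2267, 0.1426]
tool_rot: [-0.183, 0.983, -0.0, -0.001]
wrist_force: [-0.0, -0.9, -1.5]
opening: 0.0545
gripper_force: 95.4
```

Emit:
apply_moves:
  deltas: [0,0,-0.02,0,0,0,0,0,-0.03,0,0,0,0,0,-0.04,0,0,0,0,0,-0.04,0,0,0,0,0,-0.04,0,0,0]

```text
time_s: 11.28
eef_pos: [0.5516, 0.2267, 0.1373]
tool_rot: [-0.183, 0.983, -0.0, -0.0]
wrist_force: [-1.5, 0.2, -2.2]
opening: 0.0544
gripper_force: 95.5
```

Emit:
apply_moves:
  deltas: [0,0,-0.01,0,0,0,0,0,-0.02,0,0,0,0,0,-0.02,0,0,0,0,0,-0.02,0,0,0,0,0,-0.02,0,0,0]

```text
time_s: 11.9
eef_pos: [0.5513, 0.2267, 0.1339]
tool_rot: [-0.183, 0.983, -0.0, -0.001]
wrist_force: [-3.4, -1.9, -1.2]
opening: 0.0543
gripper_force: 95.8
```

Emit:
apply_moves:
  deltas: [0,0,-0.01,0,0,0,0,0,-0.01,0,0,0,0,0,-0.01,0,0,0,0,0,-0.01,0,0,0,0,0,-0.01,0,0,0]

```text
time_s: 12.52
eef_pos: [0.5513, 0.2267, 0.1327]
tool_rot: [-0.183, 0.983, -0.0, -0.0]
wrist_force: [-5.0, -2.0, 0.7]
opening: 0.0541
gripper_force: 95.8
```

Slight side load in -x, so I'll ease 1 mm that way and go on down.

Emit:
apply_moves:
  deltas: [-0.007,-0.004,0,0,0,0,-0.007,-0.004,-0.005,0,0,0,-0.007,-0.004,-0.01,0,0,0,-0.007,-0.004,-0.01,0,0,0,-0.007,-0.004,-0.01,0,0,0]

```text
time_s: 13.15
eef_pos: [0.5513, 0.2265, 0.1324]
tool_rot: [-0.183, 0.983, 0.0, 0.001]
wrist_force: [-3.8, -1.3, 5.3]
opening: 0.0545
gripper_force: 96.3
```

```bash
python3 -c "
from h import *
s=robot.sense(); print(s['eef_pos'],s['wrist_force'],s['torque'],s['joint_positions'][5])"
```

```text
[0.55127136 0.22651795 0.13235562] [-3.76085558 -1.28396595  5.27089464] [-0.17067344  0.59454544 -0.00068858] -1.6812335034880432
```

Seated on the thread at 5.6 mm above home, as expected. Turning clockwise, descending 1.5 mm per 45°.

Emit:
apply_moves:
  deltas: [-0.003,0,-0.002,0,0,-0.075,-0.005,0,-0.004,0,0,-0.15,-0.005,0,-0.006,0,0,-0.225,-0.005,0,-0.008,0,0,-0.3,-0.005,0,-0.01,0,0,-0.375]
  newtons: 100

```text
time_s: 13.78
eef_pos: [0.5507, 0.2266, 0.1309]
tool_rot: [0.21, 0.978, 0.001, 0.001]
wrist_force: [-3.0, 0.4, 5.1]
opening: 0.0542
gripper_force: 103.9
```

```bash
cat > st.py <<'E'
from h import *
s=robot.sense(); print(s['eef_pos'].round(4),s['wrist_force'].round(1),s['torque'].round(2),np.degrees(s['joint_positions'][5]).round(1),"yaw",np.degrees(2*np.arctan2(s["tool_rot"][1],s["tool_rot"][0])).round(1),s["opening"])
E
python3 st.py
```

```text
[0.5507 0.2266 0.1309] [-3.   0.4  5.1] [0.03 0.58 0.1 ] -51.0 yaw 155.8 0.0541928317180288
```

Emit:
apply_moves:
  deltas: [-0.002,0,-0.002,0,0,-0.075,-0.003,0,-0.004,0,0,-0.15,-0.003,0,-0.006,0,0,-0.225,-0.003,0,-0.008,0,0,-0.3,-0.003,0,-0.01,0,0,-0.375]

```text
time_s: 14.4
eef_pos: [0.5506, 0.2275, 0.1294]
tool_rot: [0.568, 0.823, 0.002, 0.001]
wrist_force: [-1.3, 3.9, 3.6]
opening: 0.0542
gripper_force: 104.3
```

```bash
python3 st.py
```

```text
[0.5506 0.2275 0.1294] [-1.3  3.9  3.6] [0.66 0.08 0.14] -6.0 yaw 110.8 0.0541681589479352
```

Emit:
apply_moves:
  deltas: [0,0,-0.002,0,0,-0.075,0,0,-0.004,0,0,-0.15,0,0,-0.006,0,0,-0.225,0,0,-0.008,0,0,-0.3,0,0,-0.01,0,0,-0.375]

```text
time_s: 15.02
eef_pos: [0.5516, 0.2282, 0.128]
tool_rot: [0.84, 0.543, 0.004, -0.0]
wrist_force: [3.8, 6.2, -1.2]
opening: 0.0546
gripper_force: 104.9
```

```bash
python3 st.py
```

```text
[0.5516 0.2282 0.128 ] [ 3.8  6.2 -1.2] [ 1.08 -0.63  0.13] 39.0 yaw 65.8 0.05455371809794145
```

Emit:
apply_moves:
  deltas: [0.003,0.006,-0.002,0,0,-0.075,0.003,0.006,-0.004,0,0,-0.15,0.003,0.006,-0.006,0,0,-0.225,0.003,0.006,-0.008,0,0,-0.3,0.003,0.006,-0.009,0,0,-0.375]

```text
time_s: 15.65
eef_pos: [0.5526, 0.2278, 0.1272]
tool_rot: [0.984, 0.18, 0.003, -0.0]
wrist_force: [1.9, 0.8, 3.9]
opening: 0.0547
gripper_force: 105.2
```

```bash
python3 st.py
```

```text
[0.5526 0.2278 0.1272] [1.9 0.8 3.9] [ 0.11 -0.43  0.13] 84.1 yaw 20.8 0.054717162598962886
```

Emit:
apply_moves:
  deltas: [0,0,0,0,0,-0.02,0,0,-0.001,0,0,-0.04,0,0,-0.001,0,0,-0.06,0,0,-0.002,0,0,-0.08,0,0,-0.002,0,0,-0.08]

```text
time_s: 16.27
eef_pos: [0.5528, 0.2276, 0.1272]
tool_rot: [0.995, 0.1, 0.003, -0.0]
wrist_force: [6.2, 1.2, 5.4]
opening: 0.0539
gripper_force: 105.5
```

```bash
python3 st.py
```

```text
[0.5528 0.2276 0.1272] [6.2 1.2 5.4] [ 0.11 -0.77 -0.04] 93.4 yaw 11.5 0.05385935593055338
```

Emit:
apply_moves:
  deltas: [0,0,0,0,0,-0.015,0,0,0,0,0,-0.03,0,0,-0.001,0,0,-0.045,0,0,-0.001,0,0,-0.06,0,0,-0.001,0,0,-0.06]

```text
time_s: 16.9
eef_pos: [0.553, 0.2271, 0.1272]
tool_rot: [0.999, 0.038, 0.004, -0.0]
wrist_force: [7.2, -1.8, 6.1]
opening: 0.054
gripper_force: 105.6
```

```bash
python3 st.py
```

```text
[0.553  0.2271 0.1272] [ 7.2 -1.8  6.1] [-0.22 -0.93  0.51] 100.5 yaw 4.4 0.05402515691912799
```

Torque jumped to 0.51 at 197°. I'll confirm with another 4°.

Emit:
apply_moves:
  deltas: [0,0,0,0,0,-0.01,0,0,0,0,0,-0.02,0,0,0,0,0,-0.03,0,0,0,0,0,-0.035,0,0,0,0,0,-0.035]

```text
time_s: 17.52
eef_pos: [0.5523, 0.2276, 0.1271]
tool_rot: [1.0, 0.002, 0.003, -0.0]
wrist_force: [4.0, -1.1, 6.6]
opening: 0.0537
gripper_force: 105.8
```

```bash
python3 st.py; python3 - <<'E'
from h import *
s=robot.sense(); w=cam("wrist"); np.savez("w6.npz",im=w[0],K=w[1],W=w[2]); cv2.imwrite("pics/w6.png",w[0][160:460,120:520].repeat(2,0).repeat(2,1))
E
```

```text
[0.5523 0.2276 0.1271] [ 4.  -1.1  6.6] [ 0.15 -0.47  1.15] 104.6 yaw 0.3 0.05374850556446867
```

View pics/w6.png

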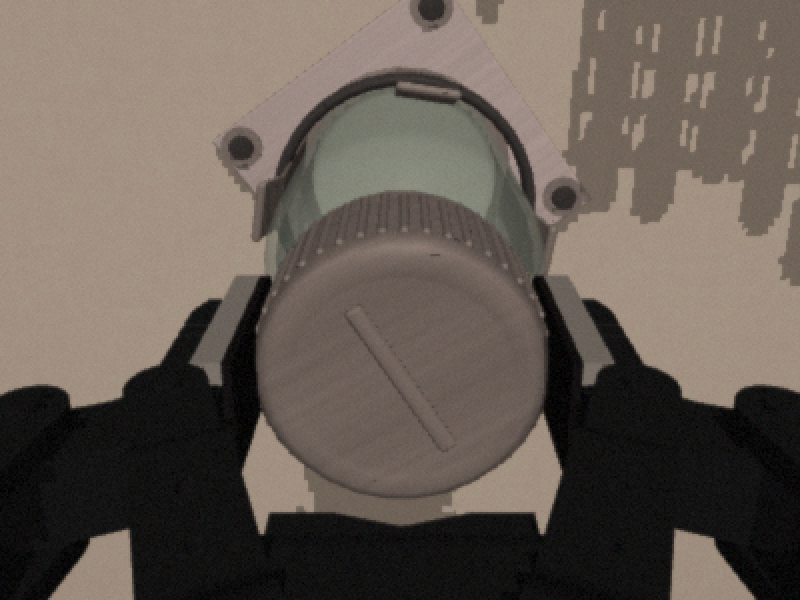

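Torque is 1.15 N m with no further drop: the cap is home. The bar runs (355,312)–(447,446) in the crop. Measuring its angle, then backing off.

```bash
cat > bar.py <<'E'
from h import *
def bar(f,a,b):
    d=np.load(f); g=lambda p: plane(d["K"],d["W"],(120+p[0]/2,160+p[1]/2),.142)
    v=g(b)-g(a); t=d["W"][:3,0]  # camera x = tool y
    y=np.degrees(np.arctan2(t[1],t[0]))+90
    ang=np.degrees(np.arctan2(v[1],v[0]))
    print("bar",ang%180,"rel tool",(ang-y)%180,"tool yaw",y%360, (g(a)+g(b))/2)
E
python3 -c "
from bar import *
bar('w6.npz',(355,312),(447,446))"
```

```text
bar 31.51953147944093 rel tool 31.265652779628653 tool yaw 0.25387869981227595 [0.54954392 0.22700504 0.142     ]
```

Emit:
apply_moves:
  deltas: [0,0,0.002,0,0,0.075,0,0,0.004,0,0,0.15,0,0,0.006,0,0,0.225,0,0,0.008,0,0,0.3,0,0,0.01,0,0,0.375]

```text
time_s: 18.2
eef_pos: [0.5526, 0.2274, 0.1275]
tool_rot: [0.923, 0.386, 0.003, 0.001]
wrist_force: [8.4, 0.8, -0.6]
opening: 0.0541
gripper_force: 105.0
```

```bash
python3 st.py
```

```text
[0.5526 0.2274 0.1275] [ 8.4  0.8 -0.6] [ 0.25 -1.26 -0.13] 59.4 yaw 45.4 0.05411570011183399
```

Emit:
apply_moves:
  deltas: [0.003,0,0.002,0,0,0.075,0.003,0,0.004,0,0,0.15,0.003,0,0.006,0,0,0.225,0.003,0,0.008,0,0,0.3,0.003,0,0.01,0,0,0.375]

```text
time_s: 18.82
eef_pos: [0.5513, 0.228, 0.1287]
tool_rot: [0.705, 0.71, 0.002, 0.0]
wrist_force: [2.2, 2.8, 3.0]
opening: 0.0538
gripper_force: 105.3
```

```bash
python3 st.py; python3 - <<'E'
from h import *
w=cam("wrist"); np.savez("w7.npz",im=w[0],K=w[1],W=w[2]); cv2.imwrite("pics/w7.png",w[0][160:460,120:520].repeat(2,0).repeat(2,1))
E
```

```text
[0.5513 0.228  0.1287] [2.2 2.8 3. ] [ 0.53 -0.23 -0.09] 14.4 yaw 90.4 0.05375225153912683
```

View pics/w7.png

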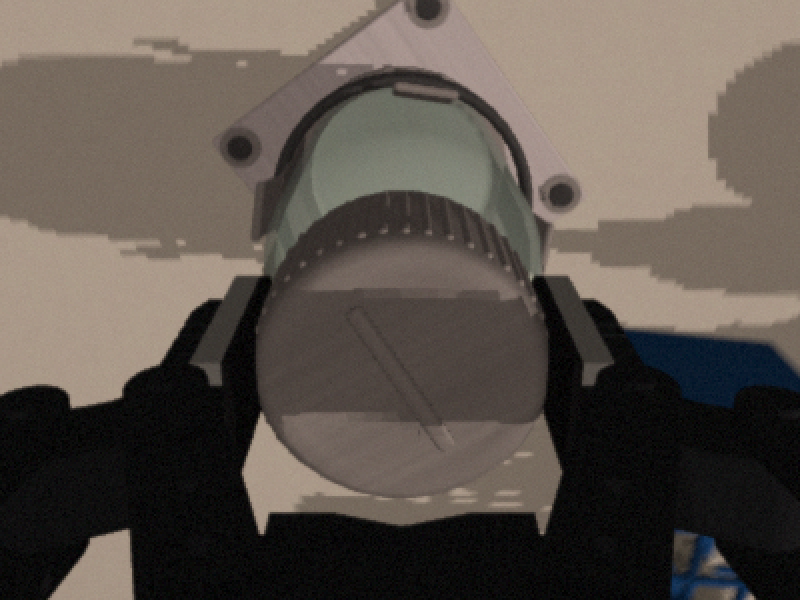

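The bar sits at the same place in the tool view, (355,312)–(447,446), so there was no slip. The cap has turned back 90° with the tool. One settling call, then hand in.

Emit:
apply_moves:
  deltas: [0,0,0,0,0,0,0,0,0,0,0,0,0,0,0,0,0,0,0,0,0,0,0,0,0,0,0,0,0,0]

```text
time_s: 19.5
eef_pos: [0.5511, 0.2279, 0.1287]
tool_rot: [0.707, 0.707, 0.001, 0.0]
wrist_force: [2.2, 5.1, 4.6]
opening: 0.0538
gripper_force: 105.5
```

```bash
python3 st.py; python3 -c "
from station import robot
print(robot.hand_in())"
```

```text
[0.5511 0.2279 0.1287] [2.2 5.1 4.6] [ 0.88 -0.41  0.12] 14.9 yaw 89.9 0.053798232569154586
the job is handed in; nothing more can be done
None
```

The cap is screwed fully home (torque rose to 1.15 N m), backed off a quarter turn (about 90°) and still held steady by the gripper; the tape roll, marker and sample cup were not touched, and I handed the job in at 19.5 s.

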